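# Prop the cold frame's lid open

### The arm

A 6-joint arm with a two-finger parallel gripper is mounted at the origin on the work surface; the furniture and walls round the work are solid. World frame = base frame: x ahead of the robot, y to its left, z up, the work surface at z = 0. Lengths are in mm, angles in rad, forces in N, time in s.
With the tool pointing down it reaches from about 350 to 975 mm from the base axis. Payload 7.1 kg.
Tool frame: the origin (TCP) lies midway between the tips of the shut fingers; the grasp point (between the pads) lies 19 mm behind it (ctrl.hold_point_z is the distance from the TCP to the grasp point, in mm); x points along the fingers, y is the direction in which the jaws open and shut, and the axes are right-handed (so a half turn about x gives the same grasp; the last joint's range is limited). The gripper opens to 88 mm and grips with 3 to 60 N. Pads are 20 mm wide; open, the fingers measure 115 mm over their backs; the gripper's body (75 mm by 178 mm) begins 61 mm behind the grasp point.
Start: joints at [-1.16, 0.423, 1.63, -0, 1.089, -0.019], TCP at [260.445, -568.131, 196.375] pointing down, gripper open.
Joint ranges: [-3, 3], [-0.9, 2.11], [0.09, 2.58], [-1.31, 4.45], [0.11, 2.69], [-2.54, 2.54]. Speed limits (rad/s): [2.39, 2.39, 3.01, 3.14, 3.14, 3.14].

### API

Orientations are given as a rotation vector (axis times angle).
In Python, from workcell import ctrl, get_image, calibration gives the robot as it stands.
- The arm moves only by the tool move_arm, never from a script. Its argument "rows" is a list of rows, each a list of 5 numbers: the shift along the world's x, y, z in mm, then the turn about the world's z in rad, then the closure, from -1 (fully open) to 1 (shut). In form: [[tx, ty, tz, roll, jaw], ...]. A call has 1 to 12 rows; each row is the pose to reach, as a shift and turn from the pose measured when the call began; what a row does not reach only later rows make up. A row lasts 1/8 s, in which the tool goes at most 62.5 mm and 10.7 degrees, less where a joint would pass 70% of its speed; a pose out of reach is approached as far as the arm can. A call with a gripper value outside its range is refused whole. The fingers move at their own pace and stop on an object; the grip force is fixed at half the most. Time passes only in rows, so rows that repeat a pose let the fingers close. It gives the time, the measured TCP pose, the force and the opening at its end, in the units of the state.
- ctrl.get_obs(): the state, without advancing time (a new reading comes with each control period).
- get_image(name): name is "side" or "top"; returns the picture (400x640x3 uint8, blue, green, red); there is no depth.
- calibration(name): a dict with "fx", "fy", "cx", "cy" (pixels), "view" (4x4, takes a point from world to camera coordinates). Camera axes: x right, y up, looking along -z (the intrinsics and any distortion apply to the point x, -y, -z); pixel columns grow to the right and rows downward; lengths in mm; the calibration is good to about 2 mm. A picture is of the moment at which its call begins. calibration takes no time and is no camera call.
- ctrl.close_job(): hands the job in, once; it reports no verdict.
The state is a dict: "t": time; "qpos": joint angles; "qvel": joint speeds; "joint_torque": joint torques, N m; "ee_pos": TCP position; "orientation": TCP orientation; "ft_force": force on the tool from outside, world axes, zero at the start; "moment": the same for the moment, N m; "width": finger opening in mm.
Only numpy, scipy, OpenCV 4.12 (cv2) and the standard library are available. Lean on these libraries where they do the work, as an engineer would, in place of code of your own. Each camera call takes 0.05 s, during which the arm holds its last target.

### The job

Prop the little cold frame open for airing: swing its steel prop rod up out of its clip at the left side until it stands against its stop, then bring the wide-open lid down by its steel bar until the red slot under the lid's bracket sits on the rod's tip. Leave the lid resting on the prop and let go.

Things in the scene. Friction and masses are not known exactly. Their poses are not given: they have to be found in the camera images.
- frame: fixed brown wooden cold frame, 240 mm deep (its x), 290 wide (its y), walls 70 high, black cell tray inside. Origin: centre of its underside on the bench; x points to the lid's hinge side (away from the robot, but for a small yaw), y to its left, z up. The lid's hinge line runs along y at x = 120, z = 71 mm; the prop's pivot axis along y at x = -24, z = 95 mm, the rod's middle at y = 166 mm
- prop (a joint): angle (rad) of the prop rod about its pivot on the frame's left wall. 0: level in its black clip, pointing to the frame's -x, 30 mm out in front of the box. Grows as the free end swings up in the frame's x-z plane, with almost no force; upright at 1.57; at 1.71 it meets its stop, leaning 8 degrees towards the hinge side, and stays there by itself. Let go below about 1.3 it may fall back
- prop_grip (a point): centre of the red round grip on the prop rod, 94 mm from the pivot: a drum 26 mm across and 20 mm wide, its axis along the frame's y. Pinched on its two flat faces (fingers closing along the frame's y) it can turn between the fingers as the rod swings, so the hand need not turn
- prop_tip (a point): rounded free end of the prop rod, 126 mm from the pivot on the rod's axis; the rod is bare steel, 12 mm thick
- lid (a joint): angle (rad) of the lid: 0 shut, 1.57 upright; starts at 1.24 to 1.34, rests on the raised prop at 0.63. Clear pane in a pale wooden surround, 220 mm from hinge to front edge, 290 wide, 14 thick, 0.4 kg. Its stiff hinge (about 1 N at the bar) holds it where it is left above about 1.1; below about 1.0 it may sink by its own weight, so keep hold of it on the way down
- lid_bar (a point): middle of the lid's round steel grab bar, 12 mm thick, along the frame's y, 100 mm between its two arms. It lies 268 mm from the hinge line along the lid, 48 mm beyond the lid's front edge, 7 mm above the plane of the lid's underside (which holds the hinge line). Pinched from above (fingers closing along the frame's x) it can turn between the fingers
- lid_slot (a point): middle of the bottom of the red slot under the metal bracket on the lid's left edge, where the prop's tip must sit: a groove along the frame's y, 22 mm wide, 10 deep, with flared lips, in line with the prop. It lies 190 mm from the hinge line along the lid and 46 mm above the plane of the lid's underside

How it is judged:
By the outcome, as a careful person would: the job done as asked, in the order asked, and still so for the second after the job is handed in, with the robot touching nothing.
It also fails if it takes over 51 s, if anything falls off the work surface, if the arm or the gripper's body presses on something with over 40 N, if the wrist force passes 120 N, or if a joint passes its speed limit or range.

## Working session

There is one attempt and no reset: what is moved stays moved. The work goes in short steps, Python scripts to look and compute and a tool call to move; the robot and the scene stay as the last step left them, time stands still between calls to the robot, and variables do not carry over. Pictures are saved under pics/ and viewed, and the job is handed in when it is done.

Besides the shell and the picture viewer there is one more tool, called after "Call:" as name([rows], argument=value, ...), one row to a line, values as JSON. move_arm: Moves the arm, as the interface text tells. Its arguments: {"type":"object","properties":{"rows":{"type":"array"}},"required":["rows"]}

```bash
mkdir -p pics; ls; python3 - <<'E'
from workcell import ctrl,get_image,calibration
import cv2
for n in("side","top"):
    cv2.imwrite(f"pics/{n}0.png",get_image(n)); c=calibration(n); print(n,c)
print(ctrl.get_obs(),ctrl.hold_point_z)
E
```

```text
pics
side {'fx': 368.66872448385965, 'fy': 368.66872448385965, 'cx': 320.23174455757544, 'cy': 202.29903905343843, 'view': array([[ 9.99465257e-01, -2.55113923e-02,  2.04540652e-02,
        -5.71230845e+02],
       [-8.20819483e-05,  6.23573510e-01,  7.81764716e-01,
        -1.43485939e+02],
       [-3.26985196e-02, -7.81348352e-01,  6.23237964e-01,
        -8.26729578e+02],
       [ 0.00000000e+00,  0.00000000e+00,  0.00000000e+00,
         1.00000000e+00]])}
top {'fx': 492.6346498350987, 'fy': 492.6346498350987, 'cx': 316.3173405008627, 'cy': 204.24910684014677, 'view': array([[ 1.87461271e-02, -9.99823002e-01,  1.59626302e-03,
         6.97221431e+01],
       [ 9.84418291e-01,  1.87364398e-02,  1.74841568e-01,
        -5.62782419e+02],
       [-1.74840530e-01, -1.70621174e-03,  9.84595286e-01,
        -9.11789715e+02],
       [ 0.00000000e+00,  0.00000000e+00,  0.00000000e+00,
         1.00000000e+00]])}
{'t': 0.1, 'qpos': array([-1.16002870e+00,  4.23760511e-01,  1.63057333e+00, -2.87016890e-06,
        1.08858897e+00, -1.90118846e-02]), 'qvel': array([ 0.00076017, -0.00265295, -0.00374305, -0.00190289, -0.00173881,
        0.0010649 ]), 'joint_torque': array([ 2.41743190e-03, -5.45614207e+01, -2.74322605e+01,  6.47066371e-02,
        1.87516812e-02, -2.66565974e-05]), 'ee_pos': array([ 260.22975264, -567.68290183,  195.69770312]), 'orientation': array([ 1.98414181,  0.43444206, -1.9846727 ]), 'ft_force': array([-0.11432285,  0.22795139, -0.0261799 ]), 'moment': array([-0.01101744, -0.00714628, -0.00180229]), 'width': 87.68346822545108} 18.700000000000003
```

View pics/side0.png

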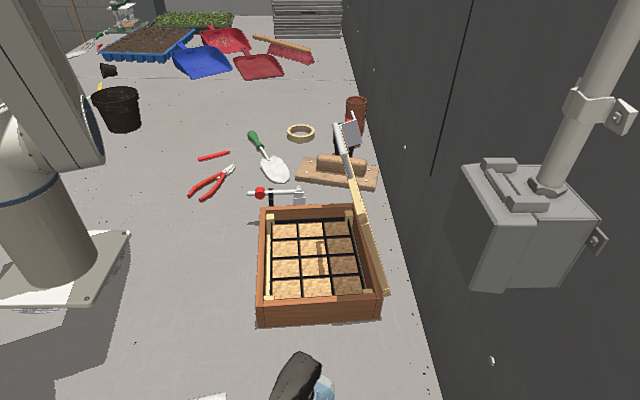

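View pics/top0.png

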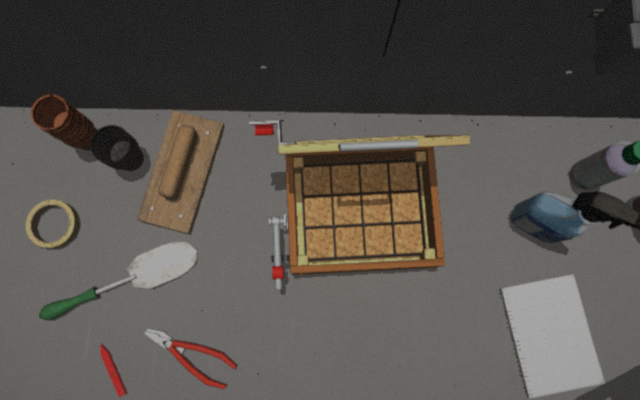

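```bash
python3 - <<'E'
import cv2
a=cv2.imread("pics/top0.png");cv2.imwrite("pics/top0c.png",cv2.resize(a[130:330,180:440],None,fx=3,fy=3,interpolation=2))
a=cv2.imread("pics/side0.png");cv2.imwrite("pics/side0c.png",cv2.resize(a[60:260,210:470],None,fx=3,fy=3,interpolation=2))
E
```

```text
(no output)
```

View pics/top0c.png

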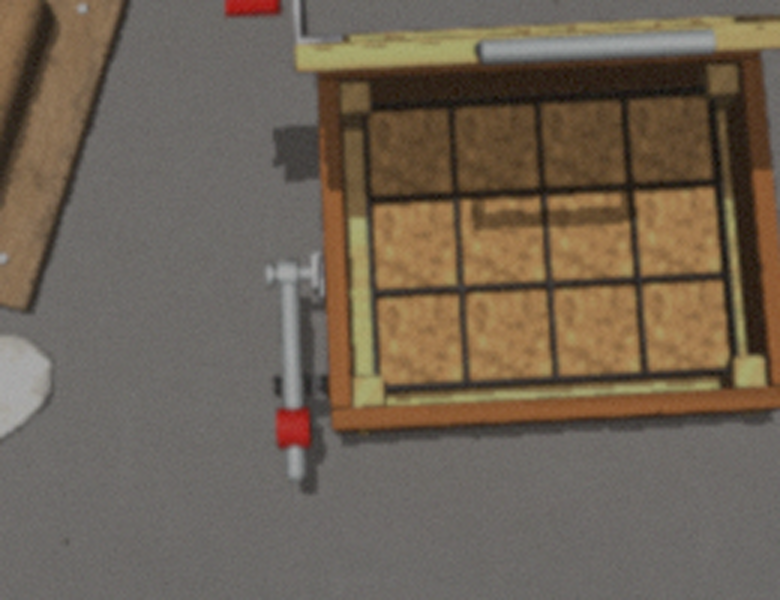

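View pics/side0c.png

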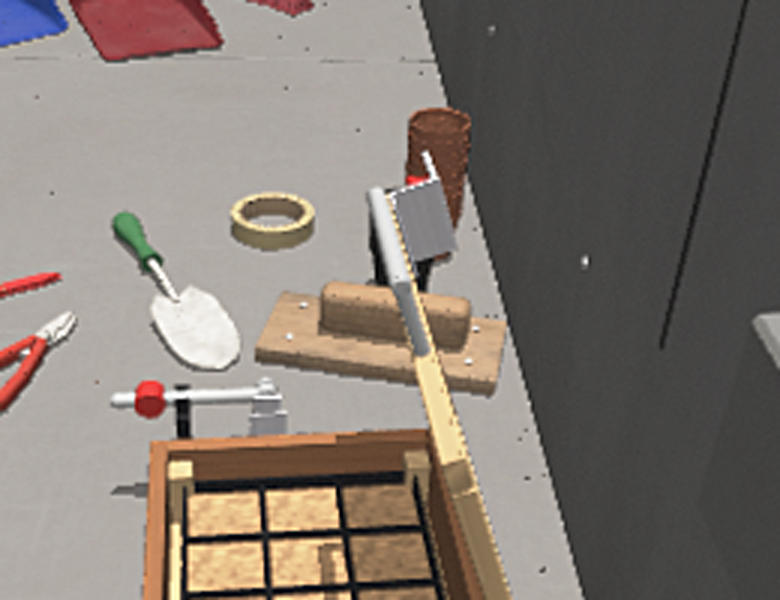

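```bash
cat > h.py <<'E'
import numpy as np
from workcell import ctrl,get_image,calibration
from scipy.optimize import least_squares
C={n:calibration(n) for n in("side","top")}
def proj(n,P):
    c=C[n]; p=c["view"]@np.append(P,1); x,y,z=p[0],-p[1],-p[2]
    return np.array([c["fx"]*x/z+c["cx"],c["fy"]*y/z+c["cy"]])
def world(f,P): # f=(x,y,yaw)
    c,s=np.cos(f[2]),np.sin(f[2]); return np.array([f[0]+c*P[0]-s*P[1],f[1]+s*P[0]+c*P[1],P[2]])
def prop(a,r,y=166): return np.array([-24-r*np.cos(a),y,95+r*np.sin(a)])
def lid(a,r,h,y): # along, above
    return np.array([120-r*np.cos(a)+h*np.sin(a),y,71+r*np.sin(a)+h*np.cos(a)])
E
cat > fit.py <<'E'
from h import *
t=lambda u,v:(180+u/3,130+v/3)
s=lambda u,v:(210+u/3,60+v/3)
obs=[("top",t(293,428),lambda a:prop(0,94)),("top",t(289,272),lambda a:prop(0,0)),("top",t(296,478),lambda a:prop(0,126)),
("top",t(331,410),lambda a:np.array([-120,145,70])),("top",t(598,46),lambda a:lid(a,268,7,0)),
("side",s(150,399),lambda a:prop(0,94)),("side",s(265,395),lambda a:prop(0,0)),("side",s(112,400),lambda a:prop(0,126)),
("side",s(152,440),lambda a:np.array([-120,145,70])),("side",s(378,192),lambda a:lid(a,268,7,50)),("side",s(404,283),lambda a:lid(a,268,7,-50))]
f=lambda p:np.concatenate([proj(n,world(p,P(p[3])))-np.array(uv) for n,uv,P in obs])
r=least_squares(f,[600,-30,0.05,1.29],loss="soft_l1")
print(r.x); print(np.c_[f(r.x).reshape(-1,2)].round(1))
p=r.x; print("grip",world(p,prop(0,94)),"bar",world(p,lid(p[3],268,7,0)))
for n in C: print(n,-C[n]["view"][:3,:3].T@C[n]["view"][:3,3])
E
python3 fit.py
```

```text
[ 5.57110588e+02 -9.77835936e+00  7.08882766e-02  1.24858206e+00]
[[ 0.3 -0.9]
 [-0.3 -0.2]
 [-0.   0.3]
 [-0.   6.1]
 [-0.4 -0.6]
 [ 0.4 -0. ]
 [ 0.7 -0.3]
 [-0.3  0.2]
 [-0.6 -0.3]
 [ 0.2  2.3]
 [-0.4  0.5]]
grip [427.64934704 147.44691535  95.        ] bar [598.77850112  -6.81963517 327.4244709 ]
side [ 543.88077293 -571.06265643  639.10549686]
top [393.28849047  78.69863502 996.03032127]
```

```bash
python3 - <<'E'
from h import *
from scipy.spatial.transform import Rotation as R
o=ctrl.get_obs(); print(R.from_rotvec(o["orientation"]).as_matrix().round(3))
def unproj(n,uv,z):
    c=C[n]; V=c["view"]; d=V[:3,:3].T@np.array([(uv[0]-c["cx"])/c["fx"],-(uv[1]-c["cy"])/c["fy"],-1]); o=-V[:3,:3].T@V[:3,3]
    return o+d*(z-o[2])/d[2]
print("wall",unproj("top",(300,112),0),unproj("side",(360,100),0))
p=[557.1,-9.8,.0709,1.2486]
for a in(0,.4,.8,1.2,1.57,1.71): print(a,world(p,prop(a,94)).round(1))
E
```

```text
[[-0.001  0.417 -0.909]
 [ 0.001 -0.909 -0.417]
 [-1.    -0.001 -0.   ]]
wall [768.4666967  118.80682998   0.        ] [766.06674126 933.96444287   0.        ]
0 [427.6 147.4  95. ]
0.4 [435.  147.9 131.6]
0.8 [456.1 149.4 162.4]
1.2 [487.4 151.7 182.6]
1.57 [521.3 154.1 189. ]
1.71 [534.4 155.  188.1]
```

Call:
move_arm([
  [40,60,10,-0.03,0],
  [80,120,10,-0.06,0],
  [120,180,10,-0.1,0],
  [160,240,10,-0.15,0],
  [180,300,10,-0.2,0],
  [185,360,10,-0.25,0],
  [185,420,10,-0.3,0],
  [180,480,10,-0.33,0],
  [175,540,10,-0.359,0],
  [170,600,10,-0.359,0],
  [167,660,10,-0.359,0],
  [167,715,10,-0.359,0],
])

```text
t: 1.6
ee_pos: [426.9, 134.0, 205.8]
orientation: [2.186, 0.079, -2.186]
ft_force: [0.7, 0.6, -0.5]
width: 43.8
```

Call:
move_arm([
  [0,0,0,0,0],
  [0,0,0,0,0],
])

```text
t: 1.85
ee_pos: [426.4, 133.8, 205.4]
orientation: [2.184, 0.08, -2.186]
ft_force: [-0.5, -0.6, 0.0]
width: 43.8
```

Call:
move_arm([
  [0.5,13.5,-25,0,0],
  [0.5,13.5,-50,0,0],
  [0.5,13.5,-75,0,0],
  [0.5,13.5,-88,0,0],
  [0.5,13.5,-88,0,0],
])

```text
t: 2.48
ee_pos: [426.6, 146.1, 116.9]
orientation: [2.183, 0.077, -2.188]
ft_force: [0.2, 0.5, 0.4]
width: 44.1
```

```bash
cat > look.py <<'E'
from h import *
import cv2,sys
from scipy.spatial.transform import Rotation as R
tag=sys.argv[1]
for n,(x,y,w,h) in (("top",(180,100,260,200)),("side",(210,40,260,200))):
    a=get_image(n); cv2.imwrite(f"pics/{n}{tag}.png",a); cv2.imwrite(f"pics/{n}{tag}c.png",cv2.resize(a[y:y+h,x:x+w],None,fx=3,fy=3,interpolation=2))
o=ctrl.get_obs(); M=R.from_rotvec(o["orientation"]).as_matrix()
print(o["t"],o["ee_pos"].round(1),o["ft_force"].round(1),o["width"],"yaw y-axis",np.arctan2(M[1,1],M[0,1]),"xaxis",M[:,0].round(3))
E
python3 look.py 1
```

```text
2.575 [427.5 146.9 118. ] [ 0.1  0.6 -0.7] 43.87798213773001 yaw y-axis -1.499630711391148 xaxis [ 0.     0.001 -1.   ]
```

View pics/side1c.png

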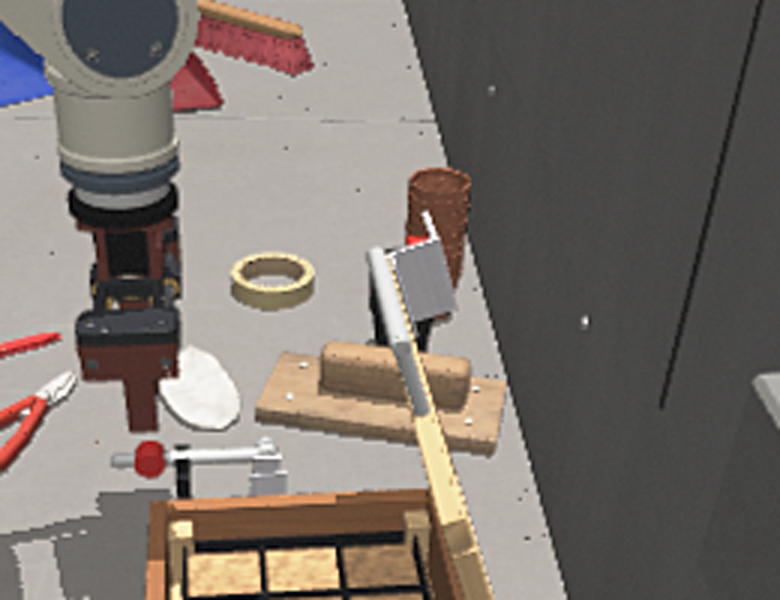

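View pics/top1c.png

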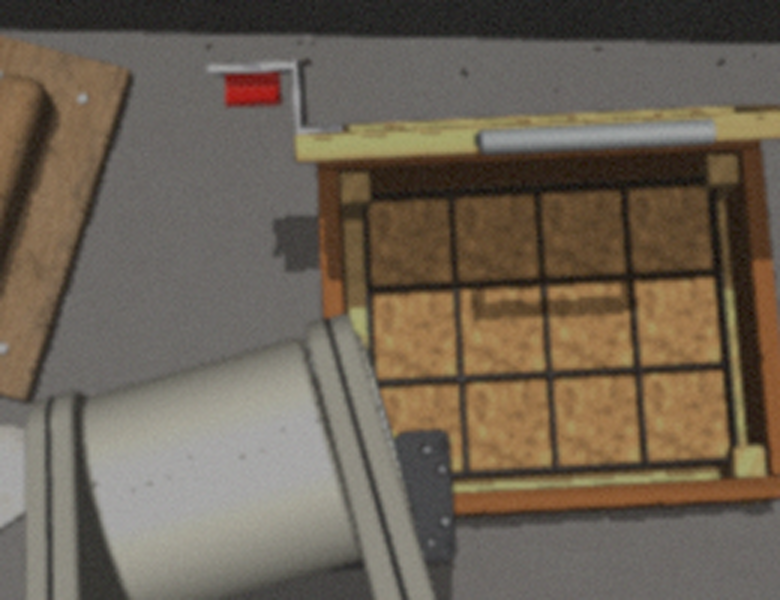

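Call:
move_arm([
  [-0.5,0.5,-15,0,0],
  [-0.5,0.5,-30,0,0],
  [-0.5,0.5,-40,0,0],
  [-0.5,0.5,-40,0,0],
  [-0.5,0.5,-40,0,1],
  [-0.5,0.5,-40,0,1],
  [-0.5,0.5,-40,0,1],
  [-0.5,0.5,-40,0,1],
])

```text
t: 3.58
ee_pos: [427.2, 148.4, 78.4]
orientation: [2.188, 0.08, -2.186]
ft_force: [-1.3, 7.1, -1.0]
width: 18.7
```

```bash
python3 look.py 2
```

```text
3.675 [427.2 148.4  78.4] [-1.5  7.6  0. ] 18.780738584690816 yaw y-axis -1.5004969767020382 xaxis [ 0.001  0.003 -1.   ]
```

View pics/side2c.png

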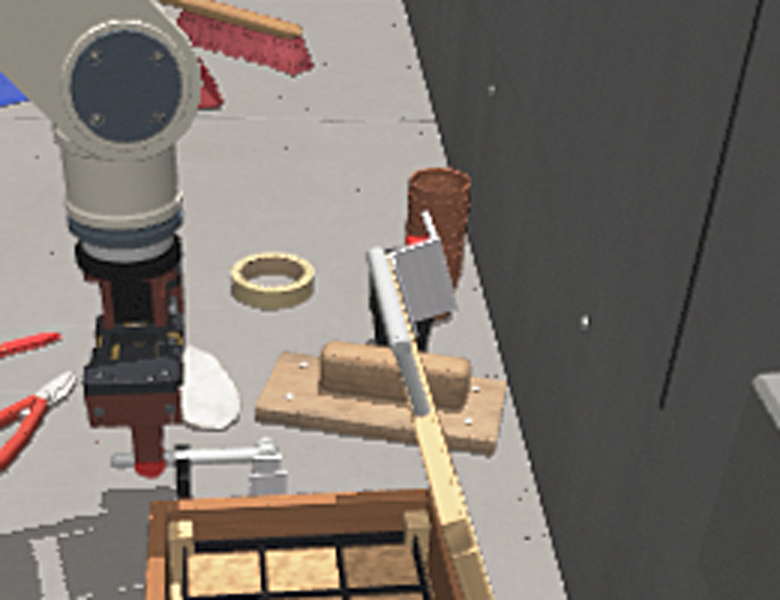

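Call:
move_arm([
  [0.5,0,9.5,0,1],
  [2,0,18.5,0,1],
  [4,0.5,28,0,1],
  [7.5,0.5,36.5,0,1],
  [11.5,1,45,0,1],
  [16.5,1,53,0,1],
  [22,1.5,60.5,0,1],
  [28.5,2,67.5,0,1],
  [35.5,2.5,73.5,0,1],
  [43,3,79,0,1],
  [51,3.5,84,0,1],
  [60,4,87.5,0,1],
])

```text
t: 5.18
ee_pos: [487.8, 152.5, 166.1]
orientation: [2.188, 0.08, -2.186]
ft_force: [-0.2, -0.2, 0.6]
width: 0.3
```

```bash
python3 look.py 3
```

```text
5.275 [488.6 152.6 166.2] [-0.2 -0.   0.3] 0.464304993106592 yaw y-axis -1.5005829795294707 xaxis [ 0.002  0.003 -1.   ]
```

View pics/side3c.png

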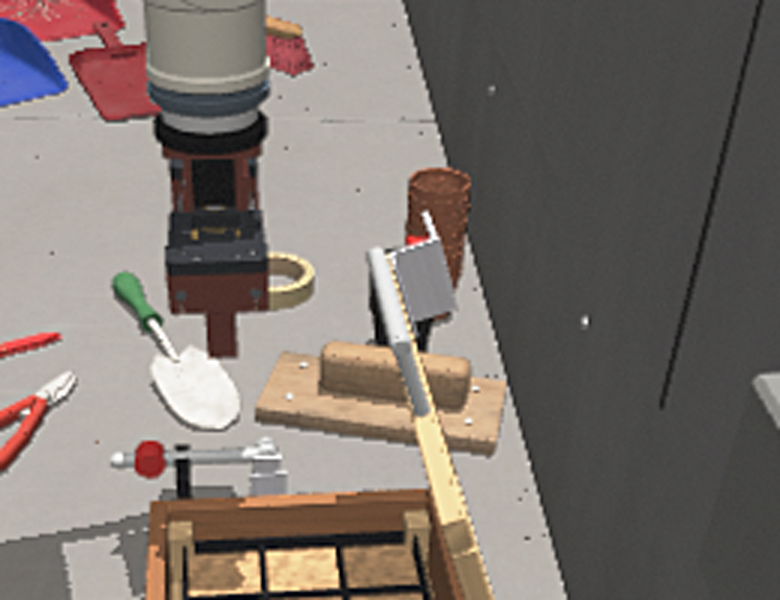

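```bash
python3 - <<'E'
from h import *
print((proj("side",np.array([427.2,148.4-12,78.4]))-[210,40])*3, (proj("side",np.array([427.2,148.4-22,78.4]))-[210,40])*3)
print((proj("side",np.array([427.6,147.4-10,95]))-[210,40])*3,(proj("side",np.array([427.6,147.4-10,82]))-[210,40])*3)
print((proj("side",np.array([488.6,152.6,166.2]))-[210,40])*3)
E
python3 - <<'E'
import cv2
for n in "23":
    a=cv2.imread(f"pics/side{n}.png");cv2.imwrite(f"pics/z{n}.png",cv2.resize(a[150:220,230:310],None,fx=8,fy=8,interpolation=2))
E
```

```text
[150.79267    483.41962828] [149.53115029 491.13307789]
[149.74770731 466.45879865] [151.05429779 479.17489313]
[223.25157259 381.80515579]
```

View pics/z2.png

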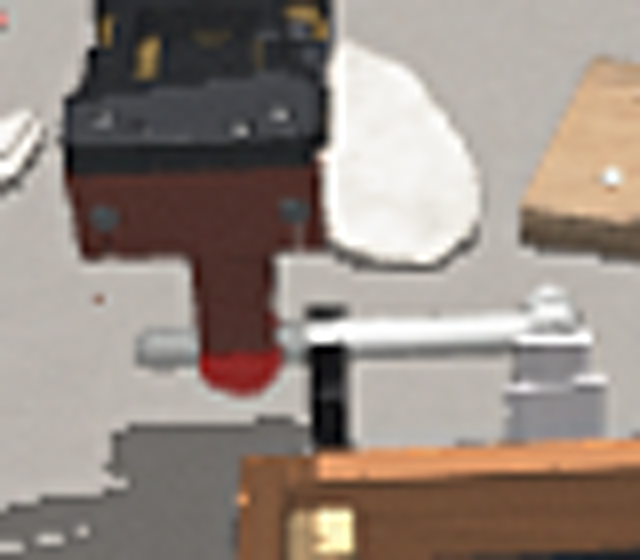

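View pics/z3.png

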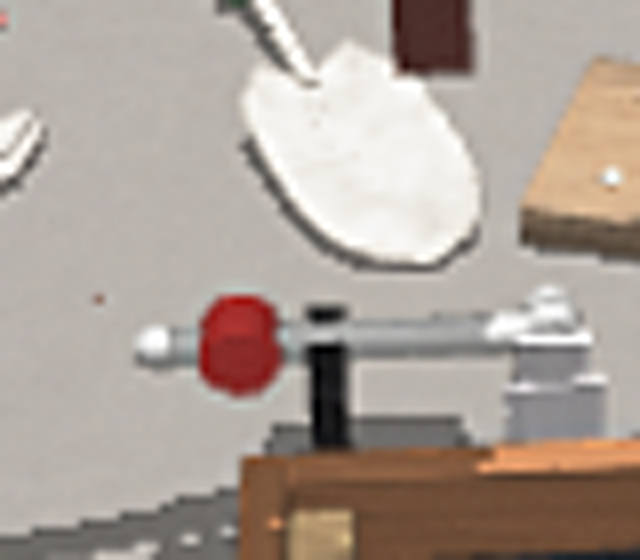

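```bash
python3 - <<'E'
from h import *
from scipy.optimize import brentq
for (x,y,z,v,off) in ((488.6,152.6,166.2,159,13),(427.2,148.4,78.4,194.2,22),(427.5,147,118,40+430/3,35)):
    for o in (0,off):
        zz=brentq(lambda q:proj("side",np.array([x,y-o,q]))[1]-v,0,600)
        print("offset y",o,"tip z seen",round(zz,1),"reported",z)
E
```

```text
offset y 0 tip z seen 188.7 reported 166.2
offset y 13 tip z seen 196.8 reported 166.2
offset y 0 tip z seen 90.5 reported 78.4
offset y 22 tip z seen 107.3 reported 78.4
offset y 0 tip z seen 124.1 reported 118
offset y 35 tip z seen 149.2 reported 118
```

Call:
move_arm([
  [-20,-1,0,0,0.2],
  [-40,-3,-10,0,0.2],
  [-55,-4,-20,0,0.2],
  [-61.5,-4.5,-30,0,0.2],
  [-61.5,-4.5,-50,0,0.2],
  [-61.5,-4.5,-70,0,0.2],
  [-61.5,-4.5,-85,0,0.2],
  [-61.5,-4.5,-92,0,0.2],
  [-61.5,-4.5,-92,0,0.2],
])

```text
t: 6.4
ee_pos: [427.0, 148.1, 73.9]
orientation: [2.189, 0.08, -2.185]
ft_force: [-0.0, 0.2, -0.2]
width: 35.0
```

```bash
python3 look.py 4; python3 - <<'E'
import cv2
a=cv2.imread(f"pics/side4.png");cv2.imwrite(f"pics/z4.png",cv2.resize(a[150:220,230:310],None,fx=8,fy=8,interpolation=2))
E
```

```text
6.5 [427.4 148.2  74.6] [-0.8 -0.8 -0.5] 35.20768652991887 yaw y-axis -1.5006727168496736 xaxis [ 0.003  0.003 -1.   ]
```

View pics/z4.png

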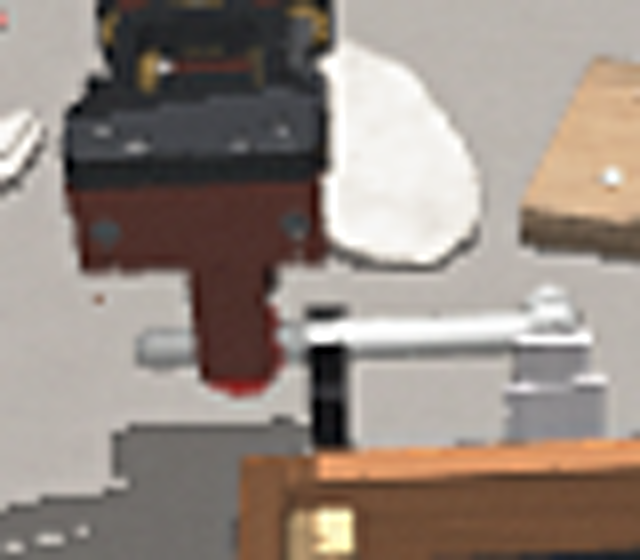

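Call:
move_arm([
  [-0.5,0,-4,0,0.2],
  [-0.5,0,-8,0,0.2],
  [-0.5,0,-8,0,0.2],
])

```text
t: 6.88
ee_pos: [426.8, 148.2, 66.4]
orientation: [2.19, 0.08, -2.185]
ft_force: [-0.4, 0.3, 0.2]
width: 35.2
```

```bash
python3 look.py 5; python3 - <<'E'
import cv2
a=cv2.imread(f"pics/side5.png");cv2.imwrite(f"pics/z5.png",cv2.resize(a[150:220,230:310],None,fx=8,fy=8,interpolation=2))
E
```

```text
6.975 [427.  148.2  66.6] [-0.9  0.2  0.2] 34.67999529637546 yaw y-axis -1.50062040166442 xaxis [ 0.003  0.003 -1.   ]
```

View pics/z5.png

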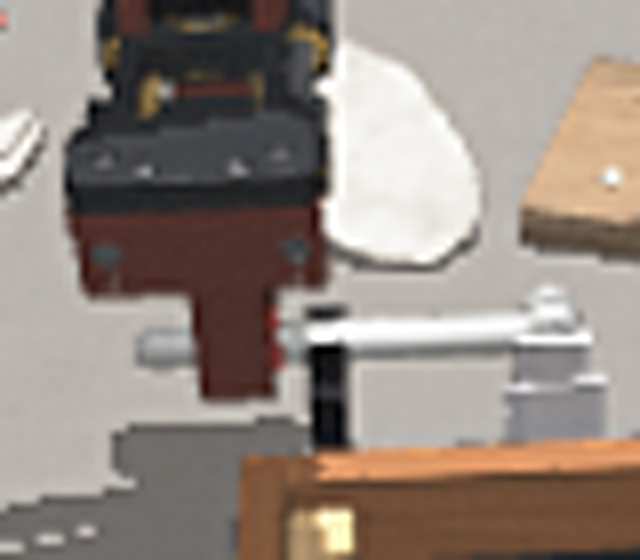

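Call:
move_arm([
  [0,0,-4,0,0.2],
  [0,0,-8,0,0.2],
  [0,0,-8,0,0.2],
])

```text
t: 7.35
ee_pos: [426.6, 148.1, 58.2]
orientation: [2.189, 0.08, -2.185]
ft_force: [-0.3, -0.1, 1.0]
width: 35.3
```

```bash
python3 look.py 6; python3 - <<'E'
import cv2
a=cv2.imread(f"pics/side6.png");cv2.imwrite(f"pics/z6.png",cv2.resize(a[150:220,230:310],None,fx=8,fy=8,interpolation=2))
E
```

```text
7.45 [426.9 148.2  58.5] [0.2 0.  0.3] 34.66844024665844 yaw y-axis -1.500629809175246 xaxis [ 0.002  0.003 -1.   ]
```

View pics/z6.png

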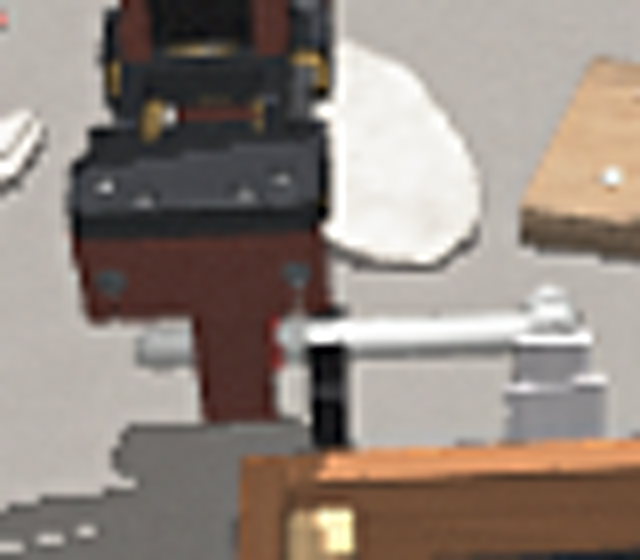

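Call:
move_arm([
  [0,0,-4,0,0.2],
  [0,0,-7,0,0.2],
  [0,0,-7,0,0.2],
  [0,0,-7,0,1],
  [0,0,-7,0,1],
  [0,0,-7,0,1],
  [0,0,-7,0,1],
])

```text
t: 8.32
ee_pos: [426.9, 148.6, 51.5]
orientation: [2.19, 0.08, -2.185]
ft_force: [-1.6, 5.7, -1.1]
width: 19.5
```

```bash
python3 look.py 7; python3 - <<'E'
import cv2
a=cv2.imread(f"pics/side7.png");cv2.imwrite(f"pics/z7.png",cv2.resize(a[150:220,230:310],None,fx=8,fy=8,interpolation=2))
E
```

```text
8.425 [426.9 148.6  51.5] [-0.9  5.8 -1. ] 19.817063814376265 yaw y-axis -1.5007166456004124 xaxis [ 0.003  0.004 -1.   ]
```

View pics/z7.png

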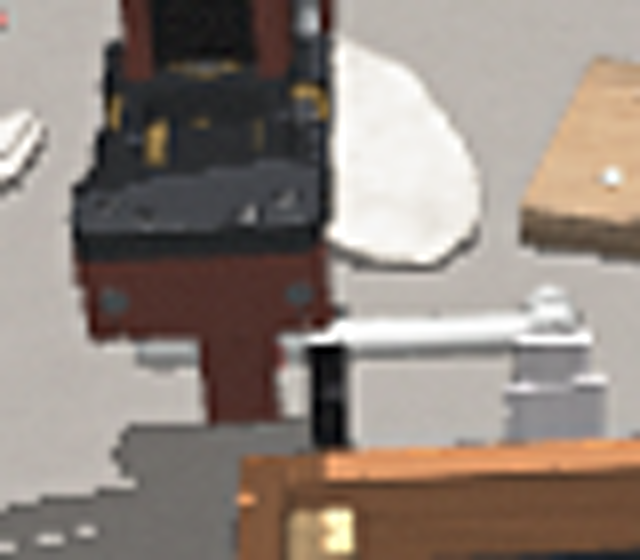

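Call:
move_arm([
  [0,0,4,0,1],
  [0.5,0,9,0,1],
  [1,0,14,0,1],
  [2,0,19,0,1],
  [3,0,24,0,1],
  [4,0.5,28,0,1],
])

```text
t: 9.18
ee_pos: [431.3, 149.1, 80.0]
orientation: [2.191, 0.081, -2.184]
ft_force: [4.1, 1.6, -6.1]
width: 20.4
```

```bash
python3 look.py 8
```

```text
9.275 [431.3 149.   80. ] [ 2.2  2.  -2. ] 19.890657518476228 yaw y-axis -1.5006430771779364 xaxis [ 0.003  0.004 -1.   ]
```

View pics/side8c.png

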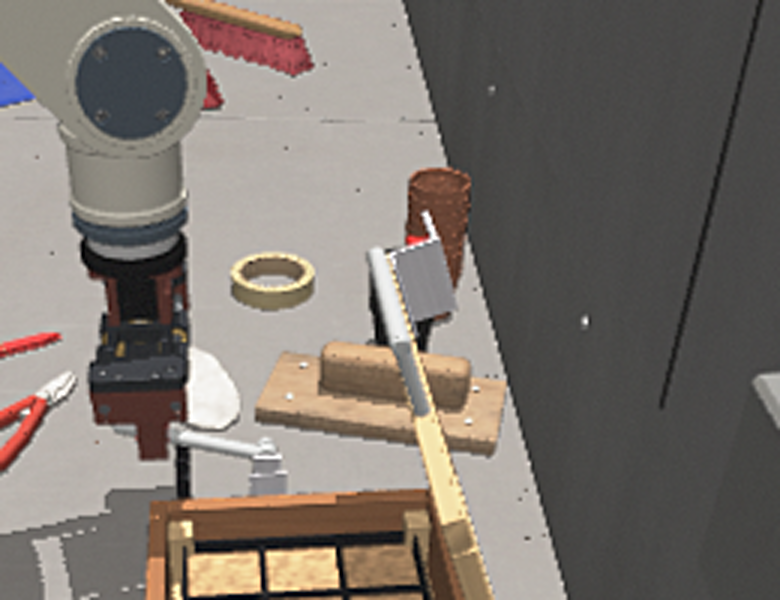

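Call:
move_arm([
  [2,0,6,0,1],
  [5,0.5,12.5,0,1],
  [12,1,24.5,0,1],
  [21,1.5,35.5,0,1],
  [31,2,45,0,1],
  [43,3,53,0,1],
  [55.5,4,59,0,1],
  [64.5,4.5,62,0,1],
  [73.5,5,64,0,1],
  [83,6,65.5,0,1],
  [88,6,65.5,0,1],
])

```text
t: 10.65
ee_pos: [520.7, 155.2, 146.3]
orientation: [2.193, 0.081, -2.182]
ft_force: [-4.0, 2.4, 7.2]
width: 19.4
```

```bash
python3 look.py 9
```

```text
10.75 [521.  155.3 146.3] [-2.4  2.2  5. ] 19.312681767098 yaw y-axis -1.5008867877887548 xaxis [ 0.006  0.004 -1.   ]
```

View pics/side9c.png

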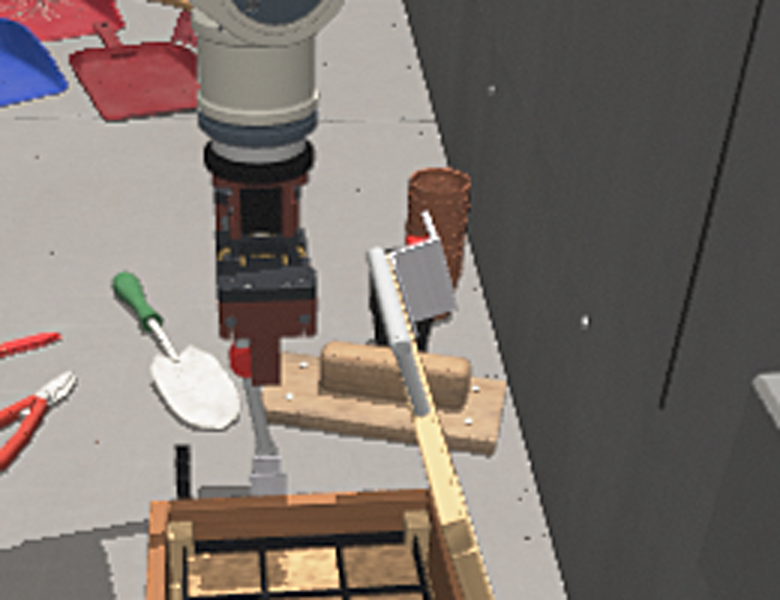

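```bash
python3 - <<'E'
from h import *
import cv2
p=[557.1,-9.8,.0709]
for a in(1.2,1.3,1.4,1.5,1.6): print(a,world(p,prop(a,94)).round(1),((proj("side",world(p,prop(a,94,156)))-[210,40])*3).round(1),((proj("side",world(p,prop(a,50)))-[210,40])*3).round(1),((proj("side",world(p,prop(a,0)))-[210,40])*3).round(1))
a=cv2.imread(f"pics/side9.png");cv2.imwrite(f"pics/z9.png",cv2.resize(a[130:210,260:360],None,fx=8,fy=8,interpolation=2))
E
```

```text
1.2 [487.4 151.7 182.6] [221.  371.5] [243.2 407.9] [267.  454.1]
1.3 [496.3 152.3 185.6] [232.7 367.8] [249.2 406. ] [267.  454.1]
1.4 [505.5 153.  187.6] [244.7 365.1] [255.3 404.6] [267.  454.1]
1.5 [514.8 153.6 188.8] [257.  363.4] [261.6 403.8] [267.  454.1]
1.6 [524.1 154.3 189. ] [269.4 362.7] [267.9 403.4] [267.  454.1]
```

View pics/z9.png

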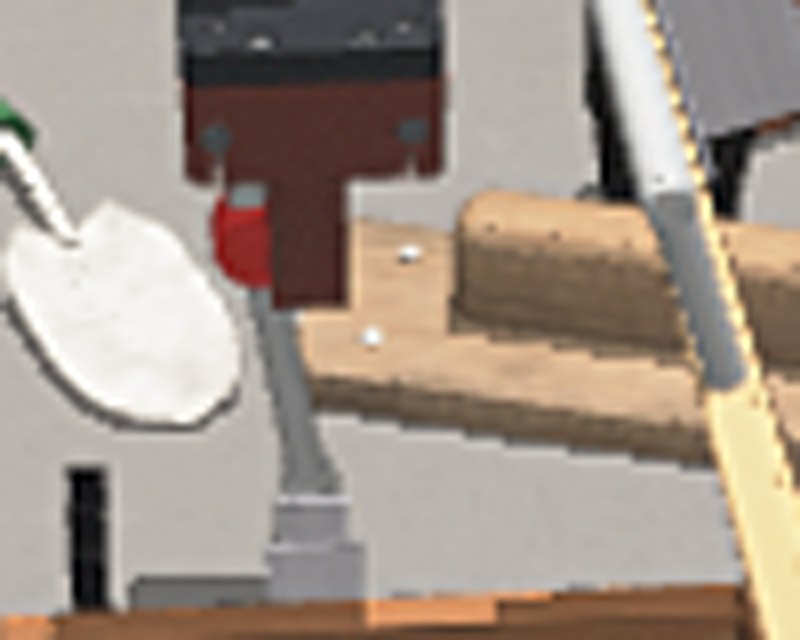

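Call:
move_arm([
  [0,0,0,0,0.3],
  [-7,-0.5,0,0,0.3],
  [-14,-1,-1,0,0.3],
  [-15,-1,-1,0,0.3],
  [-15,-1,-1,0,1],
  [-15,-1,-1,0,1],
  [-15,-1,-1,0,1],
])

```text
t: 11.62
ee_pos: [506.2, 154.3, 145.4]
orientation: [2.194, 0.081, -2.181]
ft_force: [0.4, 0.1, 0.1]
width: 20.0
```

```bash
python3 look.py 10;python3 - <<'E'
import cv2
a=cv2.imread(f"pics/side10.png");cv2.imwrite(f"pics/z10.png",cv2.resize(a[130:210,260:360],None,fx=8,fy=8,interpolation=2))
E
```

```text
11.725 [506.1 154.3 145.4] [ 0.2 -0.4  1.8] 19.813499106190456 yaw y-axis -1.500801096226592 xaxis [ 0.006  0.004 -1.   ]
```

View pics/z10.png

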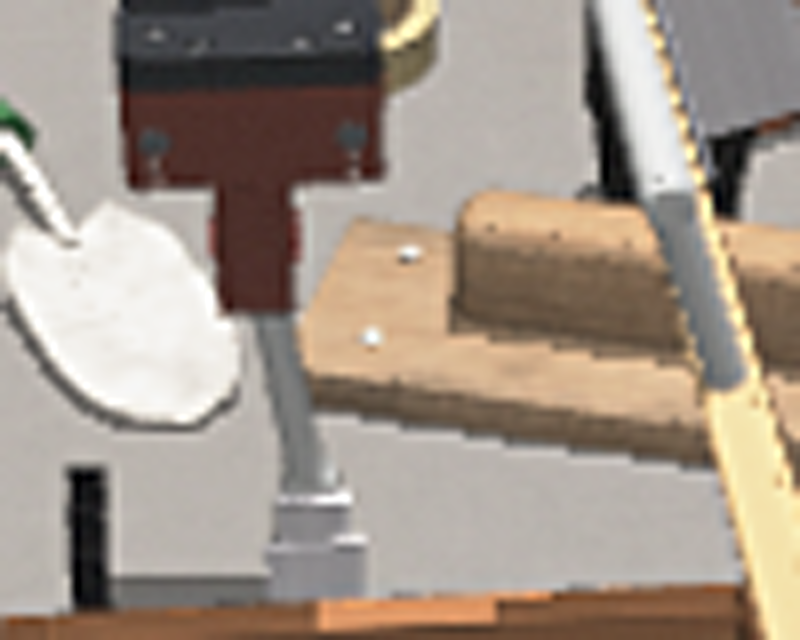

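Call:
move_arm([
  [5,0.5,1,0,1],
  [10,0.5,1.5,0,1],
  [15,1,1.5,0,1],
  [20,1.5,1.5,0,1],
  [25,1.5,1,0,1],
  [30,2,0.5,0,1],
  [34,2.5,0,0,1],
  [34,2.5,0,0,1],
])

```text
t: 12.72
ee_pos: [538.8, 156.5, 145.4]
orientation: [2.191, 0.08, -2.185]
ft_force: [-10.1, 1.2, 4.3]
width: 20.3
```

```bash
python3 look.py 11;python3 - <<'E'
import cv2
a=cv2.imread(f"pics/side11.png");cv2.imwrite(f"pics/z11.png",cv2.resize(a[130:210,260:360],None,fx=8,fy=8,interpolation=2))
E
```

```text
12.825 [538.8 156.5 145.4] [-10.    1.2   3.9] 19.687484349584036 yaw y-axis -1.5009981040018217 xaxis [ 0.003  0.004 -1.   ]
```

View pics/z11.png

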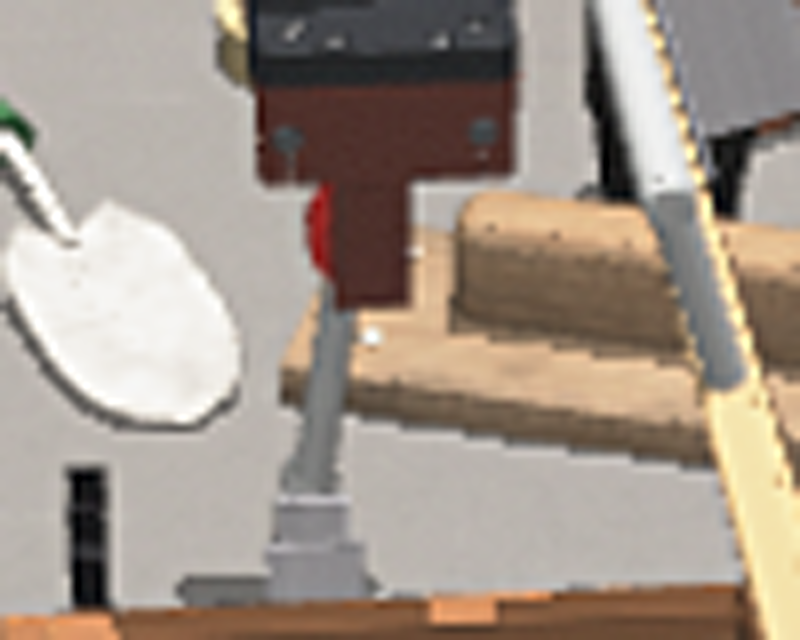

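Call:
move_arm([
  [-3,0,0,0,0.2],
  [-3,0,0,0,0.2],
  [-3,0,5,0,0.2],
  [-3,0,20,0,0.2],
  [-3,0,45,0,0.2],
  [-3,0,75,0,0.2],
  [-10,0,110,0,0.2],
  [-20,0,150,0,0.2],
  [-30,0,185,0,0.2],
  [-30,0,205,0,0.2],
  [-30,0,205,0,0.2],
])

```text
t: 14.2
ee_pos: [509.9, 156.8, 353.2]
orientation: [2.197, 0.082, -2.179]
ft_force: [-0.2, 0.4, -0.7]
width: 35.2
```

```bash
python3 look.py 12
```

```text
14.3 [508.6 156.5 350.3] [-0.1 -0.2  0.1] 35.087215976243385 yaw y-axis -1.500985589959279 xaxis [ 0.003  0.004 -1.   ]
```

View pics/side12c.png

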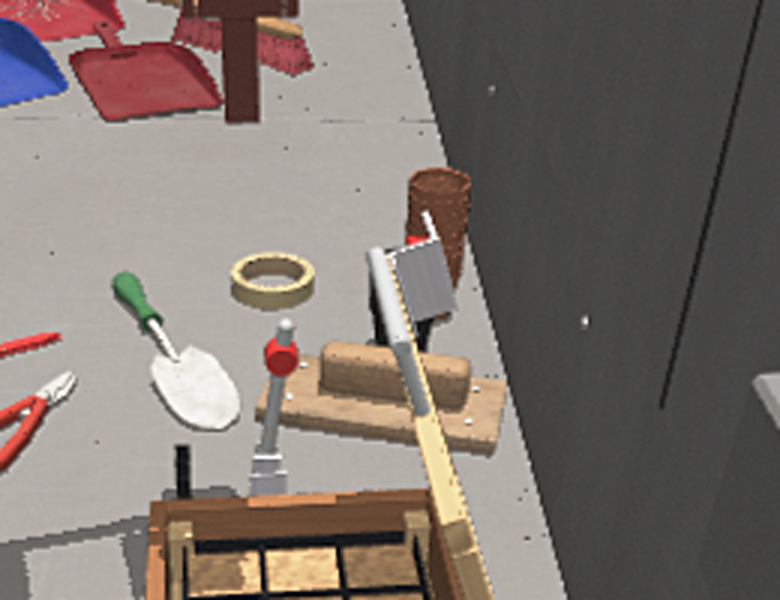

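Call:
move_arm([
  [5,-15,5,0.15,-0.1],
  [10,-35,5,0.33,-0.1],
  [20,-55,5,0.51,-0.1],
  [32,-75,5,0.69,-0.1],
  [45,-95,5,0.87,-0.1],
  [58,-115,5,1.05,-0.1],
  [70,-135,5,1.23,-0.1],
  [80,-150,5,1.4,-0.1],
  [90,-163,5,1.571,-0.1],
  [90,-163,5,1.571,-0.1],
  [90,-163,5,1.571,-0.1],
])

```text
t: 15.68
ee_pos: [598.0, -6.2, 354.4]
orientation: [1.16, 1.247, -1.162]
ft_force: [0.8, -0.4, 0.6]
width: 48.3
```

```bash
python3 look.py 13
```

```text
15.775 [598.2  -6.  355. ] [ 0.9  0.4 -0.6] 48.08022595073052 yaw y-axis 0.06836241250723318 xaxis [-0.004  0.003 -1.   ]
```

View pics/side13.png

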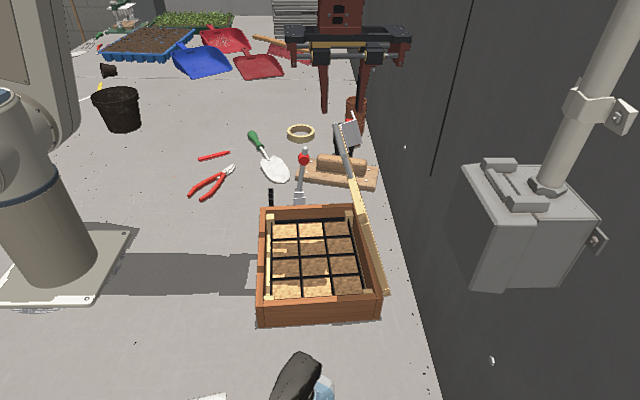

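View pics/top13.png

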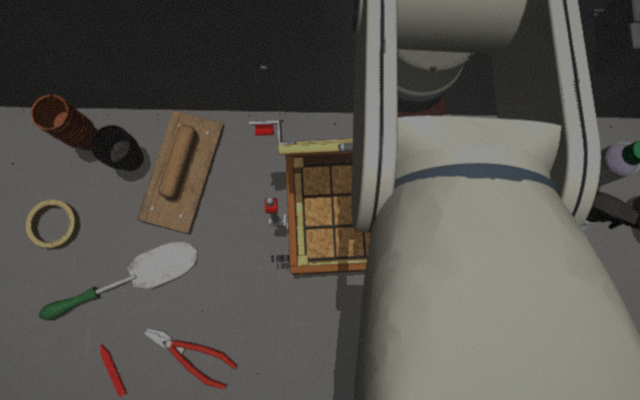

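```bash
python3 - <<'E'
from h import *
import cv2
a=cv2.imread("pics/side13.png");cv2.imwrite("pics/z13.png",cv2.resize(a[70:180,290:400],None,fx=6,fy=6,interpolation=2))
p=[557.1,-9.8,.0709]
off=lambda uv:((uv-[290,70])*6).round(0)
for al in(1.2,1.2486,1.3):
  print(al,[off(proj("side",world(p,lid(al,268,7,y)))) for y in(50,0,-50)],world(p,lid(al,268,7,0)).round(1))
for dz in (0,25):
  print([off(proj("side",np.array([598.2+s*c,-6+s*c*.07-10,355+dz]))) for s in(-1,1) for c in (24,37)])
E
```

```text
1.2 [array([237., 351.]), array([257., 432.]), array([279., 523.])] [586.4  -7.7 323.3]
1.2486 [array([277., 338.]), array([300., 418.]), array([325., 509.])] [598.8  -6.8 327.4]
1.3 [array([321., 326.]), array([346., 405.]), array([375., 495.])] [612.   -5.9 331.1]
[array([219., 348.]), array([172., 349.]), array([391., 344.]), array([437., 343.])]
[array([222., 264.]), array([174., 265.]), array([398., 260.]), array([446., 259.])]
```

View pics/z13.png

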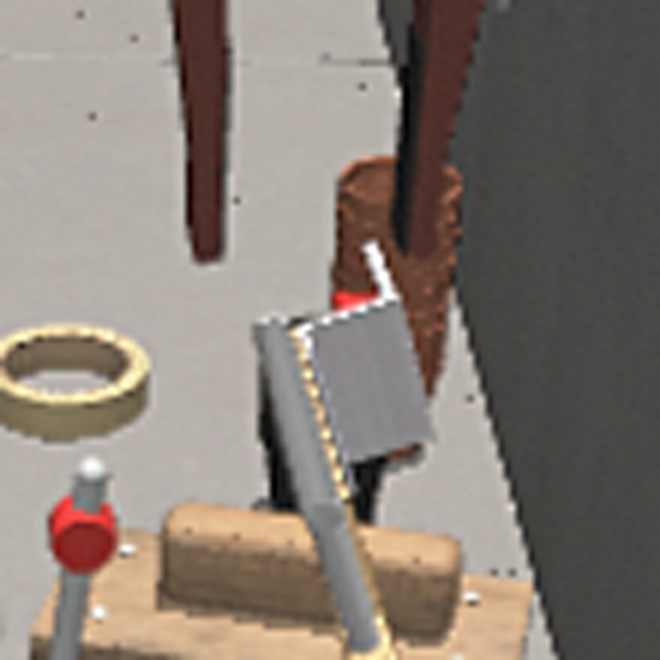

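Call:
move_arm([
  [0.5,-1,-20,0,-0.1],
  [0.5,-1,-40,0,-0.1],
  [0.5,-1,-58,0,-0.1],
  [0.5,-1,-69,0,-0.1],
  [0.5,-1,-69,0,-0.1],
  [0.5,-1,-69,0,-0.1],
])

```text
t: 16.52
ee_pos: [599.1, -7.0, 286.7]
orientation: [1.16, 1.246, -1.159]
ft_force: [-0.7, 0.4, 0.1]
width: 48.2
```

```bash
python3 look.py 14; python3 - <<'E'
import cv2
a=cv2.imread("pics/side14.png");cv2.imwrite("pics/z14.png",cv2.resize(a[70:180,290:400],None,fx=5,fy=5,interpolation=2))
E
```

```text
16.625 [599.2  -7.1 286.8] [-0.   0.7 -0.2] 48.09294640550347 yaw y-axis 0.06821064792192613 xaxis [-0.003  0.003 -1.   ]
```

View pics/z14.png

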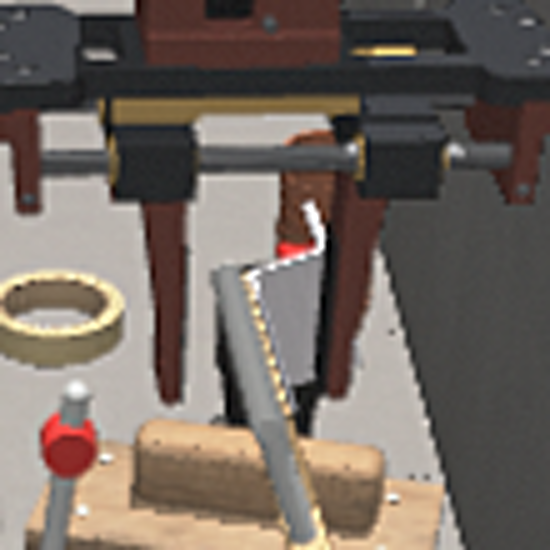

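Straddling the bar well (finger tips about level with the bar's near end, at crop (170,400) and (340,395)). Close.

Call:
move_arm([
  [0,0,0,0,1],
  [0,0,0,0,1],
  [0,0,0,0,1],
  [0,0,0,0,1],
  [0,0,0,0,1],
])

```text
t: 17.25
ee_pos: [599.0, -7.1, 286.8]
orientation: [1.16, 1.246, -1.16]
ft_force: [-0.7, -1.7, 0.5]
width: 11.6
```

```bash
python3 look.py 15; python3 - <<'E'
import cv2
a=cv2.imread("pics/side15.png");cv2.imwrite("pics/z15.png",cv2.resize(a[70:180,290:400],None,fx=5,fy=5,interpolation=2))
from h import *
p=[557.1,-9.8,.0709]
b0=None
for al in np.r_[1.2486,1.2:.6:-.05,.63]:
    b=world(p,lid(al,268,7,0)); b0=b if b0 is None else b0
    print(round(al,3),(b-b0).round(1))
E
```

```text
17.35 [599.   -7.1 286.8] [-1.1 -0.2  1.2] 11.433281016647369 yaw y-axis 0.06825547879219447 xaxis [-0.003  0.003 -1.   ]
1.249 [0. 0. 0.]
1.2 [-12.3  -0.9  -4.1]
1.15 [-24.8  -1.8  -8.9]
1.1 [-37.   -2.6 -14.4]
1.05 [-48.9  -3.5 -20.5]
1.0 [-60.5  -4.3 -27.1]
0.95 [-71.8  -5.1 -34.4]
0.9 [-82.7  -5.9 -42.1]
0.85 [-93.2  -6.6 -50.5]
0.8 [-103.2   -7.3  -59.3]
0.75 [-112.8   -8.   -68.6]
0.7 [-121.9   -8.7  -78.4]
0.65 [-130.6   -9.3  -88.7]
0.63 [-133.9   -9.5  -92.9]
```

View pics/z15.png

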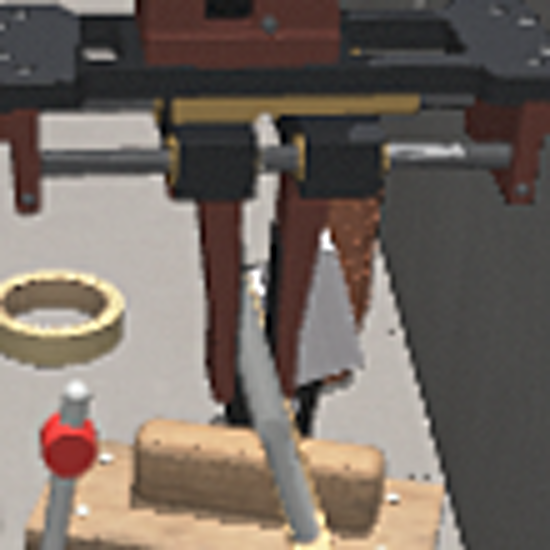

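Call:
move_arm([
  [-6,-0.5,-2,0,1],
  [-12.5,-1,-4,0,1],
  [-18.5,-1.5,-6.5,0,1],
  [-25,-2,-9,0,1],
  [-31,-2,-11.5,0,1],
  [-37,-2.5,-14.5,0,1],
  [-43,-3,-17.5,0,1],
  [-49,-3.5,-20.5,0,1],
  [-54.5,-4,-23.5,0,1],
  [-60.5,-4.5,-27,0,1],
])

```text
t: 18.6
ee_pos: [538.2, -11.3, 259.4]
orientation: [1.16, 1.246, -1.159]
ft_force: [1.1, 3.3, -0.3]
width: 11.0
```

```bash
python3 look.py 16; python3 - <<'E'
import cv2
a=cv2.imread("pics/side16.png");cv2.imwrite("pics/z16.png",cv2.resize(a[70:200,260:400],None,fx=5,fy=5,interpolation=2))
E
```

```text
18.7 [537.2 -11.3 259. ] [ 0.   3.4 -2. ] 11.112831305989866 yaw y-axis 0.06822728408049661 xaxis [-0.006  0.004 -1.   ]
```

View pics/z16.png

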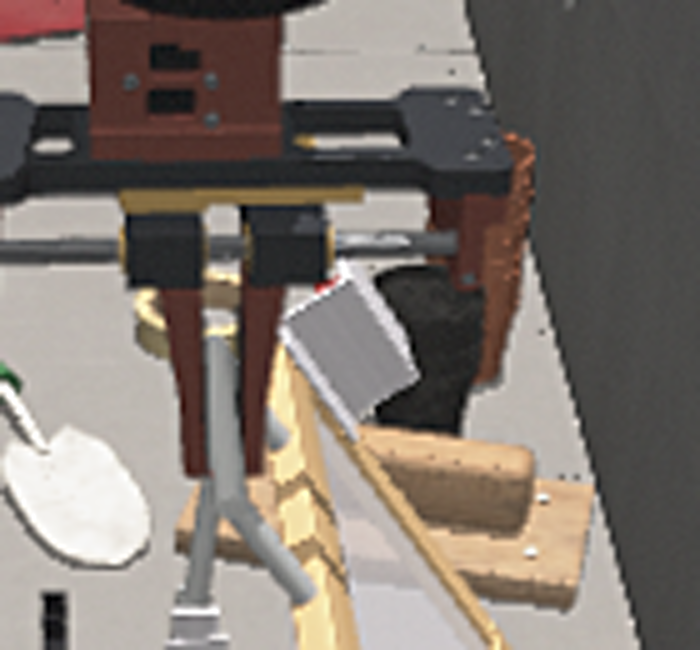

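Call:
move_arm([
  [-5,-0.5,-3,0,1],
  [-10.5,-1,-7,0,1],
  [-16,-1,-10.5,0,1],
  [-21.5,-1.5,-14.5,0,1],
  [-27,-2,-18.5,0,1],
  [-32,-2.5,-23,0,1],
  [-37,-2.5,-27,0,1],
  [-42,-3,-31.5,0,1],
  [-47,-3.5,-36,0,1],
  [-51.5,-3.5,-41,0,1],
  [-56,-4,-45.5,0,1],
  [-60.5,-4.5,-50.5,0,1],
])

```text
t: 20.2
ee_pos: [476.4, -15.8, 208.1]
orientation: [1.159, 1.248, -1.161]
ft_force: [-0.5, 5.2, -0.1]
width: 11.1
```

```bash
python3 look.py 17; python3 - <<'E'
import cv2
a=cv2.imread("pics/side17.png");cv2.imwrite("pics/z17.png",cv2.resize(a[90:220,240:380],None,fx=5,fy=5,interpolation=2))
E
```

```text
20.3 [475.9 -15.8 207.7] [ 0.9  4.2 -3.7] 11.702995843546931 yaw y-axis 0.06819738507486924 xaxis [-0.007  0.004 -1.   ]
```

View pics/z17.png

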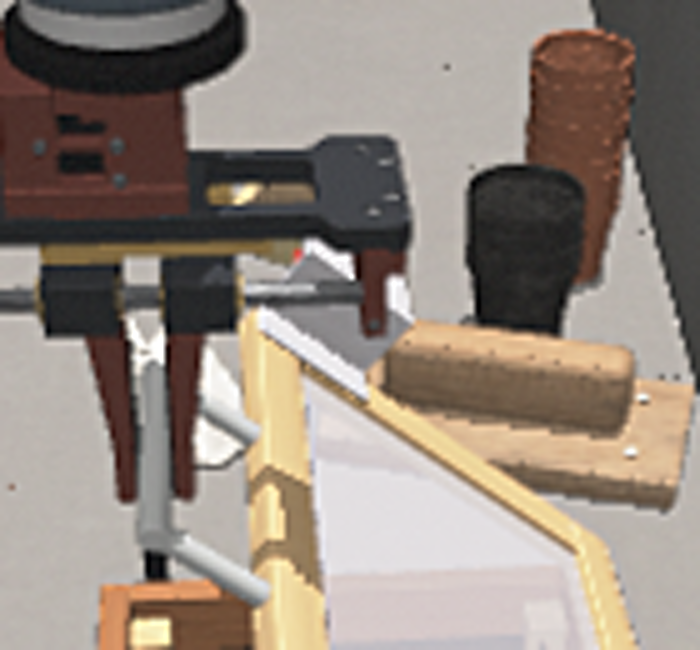

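View pics/top17c.png

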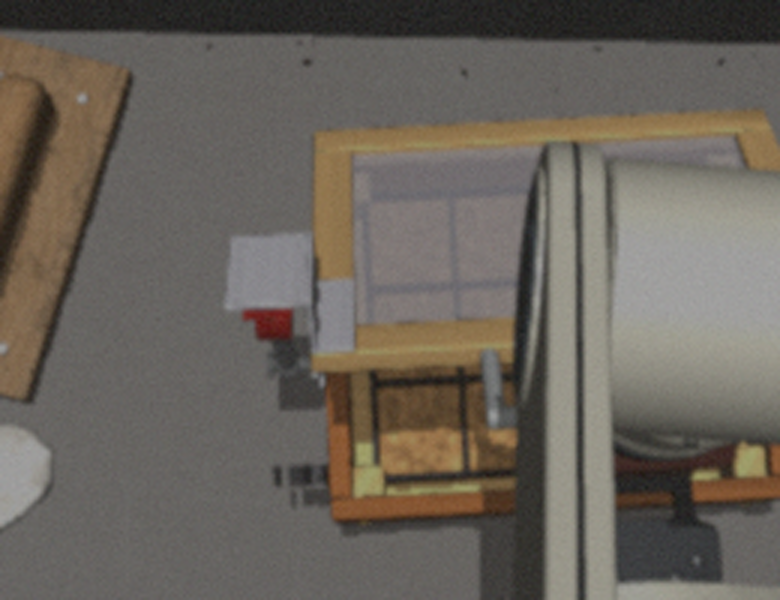

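Call:
move_arm([
  [-2,0,-2.5,0,1],
  [-4,0,-5,0,1],
  [-6,-0.5,-7.5,0,1],
  [-8,-0.5,-10,0,1],
  [-9.5,-0.5,-12,0,1],
  [-10.5,-0.5,-13.5,0,1],
  [-11,-0.5,-14,0,1],
  [-11,-0.5,-14,0,1],
])

```text
t: 21.3
ee_pos: [464.5, -16.5, 193.6]
orientation: [1.158, 1.249, -1.162]
ft_force: [-4.3, -0.9, 3.3]
width: 11.4
```

```bash
python3 look.py 18; python3 - <<'E'
import cv2
a=cv2.imread("pics/side18.png");cv2.imwrite("pics/z18.png",cv2.resize(a[90:220,240:380],None,fx=5,fy=5,interpolation=2))
E
```

```text
21.4 [464.5 -16.5 193.6] [-5.  -0.1  2.8] 11.231738576393218 yaw y-axis 0.0682417942178189 xaxis [-0.007  0.004 -1.   ]
```

View pics/z18.png

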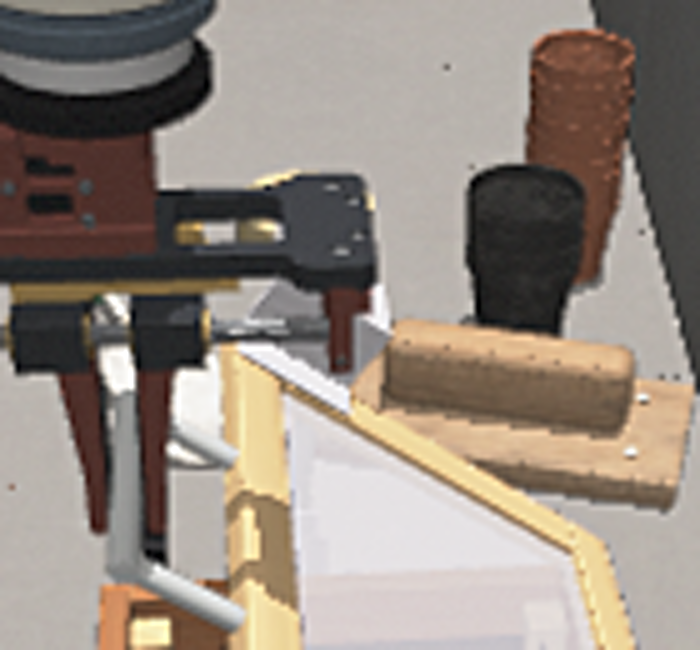

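View pics/top18c.png

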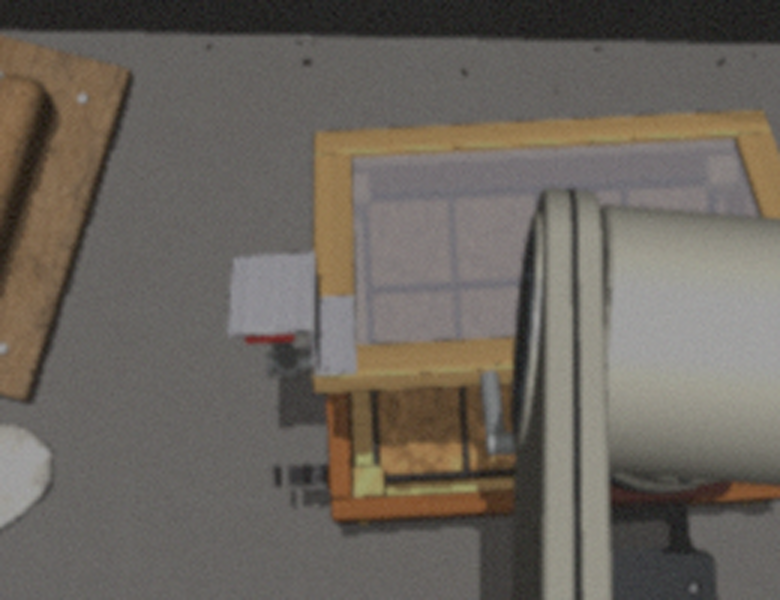

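Call:
move_arm([
  [-1,0,-1.5,0,1],
  [-1.5,0,-3,0,1],
  [-1.5,0,-3,0,1],
])

```text
t: 21.78
ee_pos: [463.0, -16.6, 191.3]
orientation: [1.158, 1.249, -1.162]
ft_force: [-7.1, -0.1, 11.8]
width: 11.2
```

```bash
python3 - <<'E'
from h import *
print(ctrl.get_obs()["ee_pos"],ctrl.get_obs()["ft_force"])
E
```

```text
[462.95128664 -16.62532991 191.25660616] [-7.05611838 -0.12530991 11.75972476]
```

Call:
move_arm([
  [1,0,2,0,1],
  [1,0,2,0,0.75],
  [1,0,2,0,0.4],
  [1,0,2,0,0.4],
  [1,0,2,0,0.4],
])

```text
t: 22.4
ee_pos: [464.1, -16.7, 193.2]
orientation: [1.158, 1.248, -1.162]
ft_force: [-0.1, -0.4, -0.2]
width: 26.4
```

```bash
python3 look.py 19; python3 - <<'E'
import cv2
a=cv2.imread("pics/side19.png");cv2.imwrite("pics/z19.png",cv2.resize(a[90:220,240:380],None,fx=5,fy=5,interpolation=2))
E
```

```text
22.5 [464.  -16.7 193.2] [-0.1  0.2 -0.8] 26.43657981299846 yaw y-axis 0.06833438409866598 xaxis [-0.007  0.003 -1.   ]
```

View pics/z19.png

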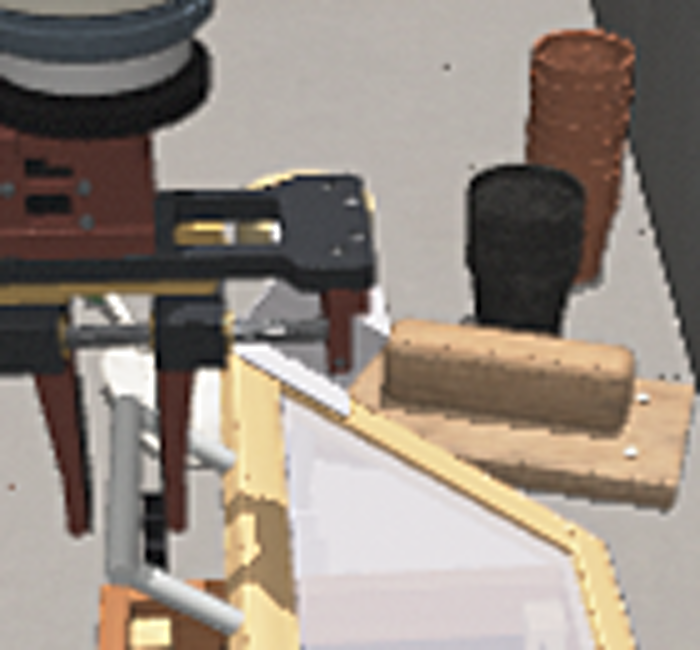

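Call:
move_arm([
  [0,0,10,0,0.4],
  [0,0,25,0,0.4],
  [0,0,45,0,0.4],
  [0,0,70,0,0.4],
  [0,0,100,0,0.4],
  [-10,-30,125,0,0.4],
  [-20,-70,140,0,0.4],
  [-30,-120,140,0,0.4],
  [-40,-180,140,0,0.4],
  [-50,-240,140,0,0.4],
  [-50,-280,140,0,0.4],
  [-50,-280,140,0,0.4],
])

```text
t: 24.0
ee_pos: [413.7, -299.0, 334.2]
orientation: [1.16, 1.246, -1.165]
ft_force: [0.6, -0.0, 0.5]
width: 26.5
```

```bash
python3 look.py 20; python3 - <<'E'
import cv2
a=cv2.imread("pics/side20.png");cv2.imwrite("pics/z20.png",cv2.resize(a[90:220,240:380],None,fx=5,fy=5,interpolation=2))
from h import *
p=[557.1,-9.8,.0709]
for al in(.6,.63,.66): print(al,[(((proj("side",world(p,lid(al,268,7,y)))-[240,90])*5).round()) for y in (50,-50)],((proj("top",world(p,lid(al,268,7,0)))-[180,100])*3).round())
E
```

```text
24.1 [ 413.9 -296.5  333.8] [0.5 0.1 0.1] 26.342743609769016 yaw y-axis 0.06744059934970902 xaxis [-0.007  0.003 -1.   ]
0.6 [array([119., 420.]), array([112., 581.])] [593. 448.]
0.63 [array([130., 406.]), array([125., 566.])] [593. 438.]
0.66 [array([142., 392.]), array([138., 551.])] [594. 427.]
```

View pics/z20.png

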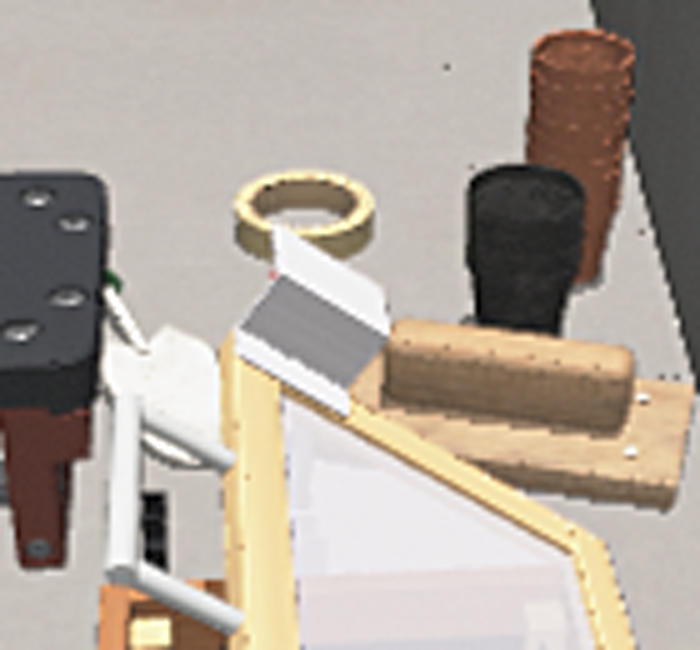

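View pics/top20c.png

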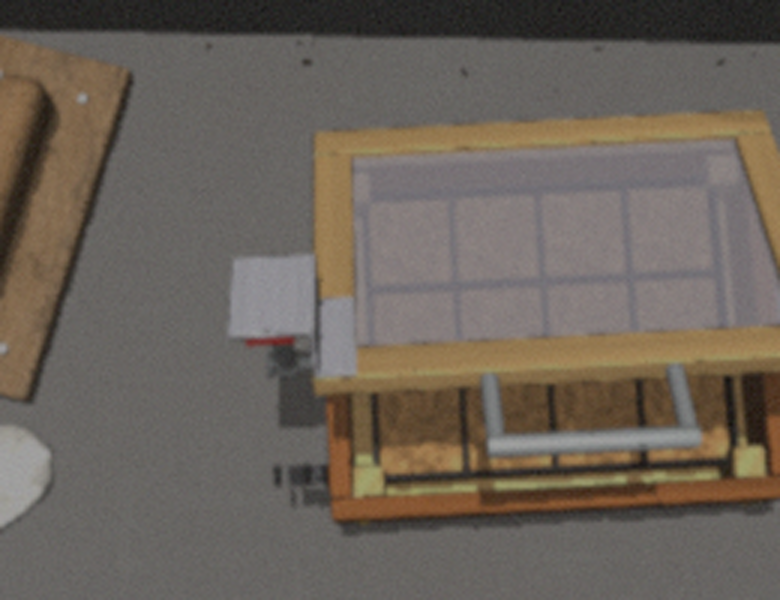

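Call:
move_arm([
  [0,-20,0,0,0.4],
  [0,-40,0,0,0.4],
  [0,-40,0,0,0.4],
  [0,-40,0,0,0.4],
  [0,-40,0,0,0.4],
  [0,-40,0,0,0.4],
  [0,-40,0,0,0.4],
  [0,-40,0,0,0.4],
])

```text
t: 25.1
ee_pos: [413.9, -336.4, 333.9]
orientation: [1.159, 1.248, -1.163]
ft_force: [0.9, 0.1, -0.1]
width: 26.4
```

```bash
python3 look.py 21; python3 - <<'E'
import cv2,numpy as np
a=cv2.imread("pics/top20.png").astype(int);b=cv2.imread("pics/top21.png").astype(int)
d=abs(a-b)[130:280,240:440]; print(d.mean(),np.percentile(d,99.9))
from workcell import ctrl
print(ctrl.close_job())
E
```

```text
25.2 [ 413.9 -336.5  333.9] [ 1.1 -0.1 -0.8] 26.122894889922705 yaw y-axis 0.06746376545215428 xaxis [-0.007  0.003 -1.   ]
2.467922222222222 11.0
the job is handed in; nothing more can be done
None
```

The cold frame is propped open: the prop rod stands against its stop, the lid rests on it, and the gripper let go and moved clear. I handed the job in at about 25 s.

- **Prop:** The first pinch on the red grip slipped off. In the pictures the fingertips sat about 25 mm higher than the reported TCP. I lowered the grasp to allow for that, lifted the rod out of its clip and re-centred the grip once at about 1.4 rad. I then swung it to the stop, where about 10 N pushed back, and the picture after release showed it standing and leaning towards the hinge.
- **Lid:** I pinched the bar and brought the lid down along its arc. At the bottom the upward force rose from about 3 N to 12 N, so the lid was sitting on something solid. I eased off and let go, and it did not drop.
- **Last checks:** Both cameras put the bar within about 2 px of where it should be at 0.63 rad. Two top pictures 1.1 s apart showed no movement beyond image noise.
- **Not seen directly:** The bracket hides the rod's tip inside the slot. That it is seated there is judged from the lid's angle, the force and the lid staying still.

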